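Switch the ball sorter to its other chute and feed the balls

ROBOT

A 7-joint arm with a two-finger parallel gripper is mounted at the origin on the work surface. World frame = base frame: x ahead of the robot, y to its left, z up, the work surface at z = 0. Lengths are in m, angles in rad, forces in N, time in s.
With the tool pointing down it reaches from about 0.35 to 0.9 m from the base axis. Payload 8.1 kg.
Tool frame: the origin (TCP) lies at the very end of the fingers, on their centre line; the grasp point (between the pads) lies 19 mm behind it; z points along the fingers, y is the direction in which the jaws open and shut (so a half turn about z gives the same grasp; the last joint's range is limited). The gripper opens to 92 mm and grips with 3 to 60 N. Pads are 19 mm wide; open, the fingers measure 130 mm over their backs; the gripper's body (75 mm by 190 mm) begins 47 mm behind the grasp point.
Start: joints at [-1.247, 0.434, 0.025, 1.573, -0.012, 1.134, -0.075], TCP at [0.259, 0.569, 0.196] pointing down, gripper open.
Joint ranges: [-2.62, 2.62], [-0.44, 2.09], [-1.27, 1.32], [0.08, 2.57], [-1.32, 4.46], [0.12, 2], [-2.74, 2.74]. Speed limits (rad/s): [2.22, 2.22, 3.01, 3.01, 3.14, 3.14, 3.14].

INTERFACE

Orientations are given as a rotation vector (axis times angle).
In Python, from cell import observe, get_image, sign_off gives the robot as it stands.
- The arm moves only by the tool arm_command, never from a script. Its argument "deltas" is a list of rows, each an object with "xyz": the shift along the tool's x, y, z in cm, a list of three; "turn": the turn about the tool's z in degrees; "jaw": the closure in counts, from 0 (fully open) to 255 (shut). A call has 1 to 5 rows; each row is the pose to reach, as a shift and turn from the pose measured when the call began, along the tool's axes at that moment; what a row does not reach only later rows make up. A row lasts 1/12 s, in which the tool goes at most 41.7 mm and 7.16 degrees, less where a joint would pass 70% of its speed; a pose out of reach is approached as far as the arm can. A call with a gripper value outside its range is refused whole. The fingers move at their own pace and stop on an object; "force" is the grip in N (left out, the last holds). Time passes only in rows, so rows that repeat a pose let the fingers close. It gives the time, the measured TCP pose, the force and the opening at its end, in the units of the state.
- observe(): the state, without advancing time (a new reading comes with each control period).
- get_image(name): name is "side" or "top"; returns a dict with "frame" (400x640x3 uint8, red, green, blue), "depth" (400x640 float32, m along the optical axis (not along the pixel's ray), 0 where there is no reading), "camera_matrix" (3x3 intrinsics, pixels), "cam_to_world" (4x4, takes a point from camera to world coordinates). Camera axes: x right, y up, looking along -z (the intrinsics and any distortion apply to the point x, -y, -z); pixel columns grow to the right and rows downward; lengths in m; the calibration is good to about 2 mm. A picture is of the moment at which its call begins.
- sign_off(): hands the job in, once; it reports no verdict.
The state is a dict: "clock": time; "joints": joint angles; "dq": joint speeds; "joint_efforts": joint torques, N m; "position": TCP position; "ee_rot": TCP orientation; "force": force on the tool from outside, world axes, zero at the start; "ft_torque": the same for the moment, N m; "width": opening from 0.0 (shut) to 1.0 (fully open).
Only numpy, scipy, OpenCV 4.12 (cv2) and the standard library are available. Lean on these libraries where they do the work, as an engineer would, in place of code of your own. Each camera call takes 0.05 s, during which the arm holds its last target.

TASK

The sorter's seesaw gate leans to one of its two chutes. With a fingertip press down the raised end of the gate so that it rocks over its pivot and leans to the other chute, and then push the row of three steel balls along the feed track until all of them have dropped into the gate and run down into the tray of that other chute. Pick nothing up, leave the gate leaning that way and do not disturb the other things on the table.

Things in the scene. Friction and masses are not known exactly. Their poses are not given: they have to be found in the camera images.
- fixture: Fixed sorting fixture, aluminium base plate 270 x 190 mm. Origin: on the table, under the middle of the gate's pivot. x: feed direction along the track to the gate, roughly away from the robot; y left, z up. Two gauge heads (42 x 26 mm, tops 114 mm up) flank the track at x = -85, y = +-74. From each gate end a fixed chute falls sideways (|y| 87 to 173) to a green tray.
- rail_end (a point): Gate end of the feed track, midway between its two rods, at the level of their tops: fixture x = -20, y = 0, 129 mm up. The rods (6 mm thick, axes at y = +-8) run from x = -165 to -20, rising 0.03 rad to the gate; the balls stay where they are put. The track is open at the rear. A ball drops into the gate once its centre passes this end. Push the balls at mid-height: pressed from above they jam.
- gate (a joint): Angle (rad) of the seesaw gate about its pivot (along fixture x, 90 mm up), -0.25 to 0.25. Positive: left end up, leaning to the RIGHT chute; negative: the reverse. A steel trough 170 mm long (y), 52 wide, below the track's end. A brass weight on a mast (x = 41, y = 0, top 70 above pivot) tips it past level by itself; pressing takes about 0.5 N. It starts leaning fully to either side.
- pad_left (a point): Middle of the top of the flat steel press pad (34 x 34 x 4 mm) at the gate's left end, on the far side of the trough: 45 mm along x, +70 along y and 32 up from the pivot when level. It is about 35 mm higher when this end is up than when it is down.
- pad_right (a point): The same at the gate's right end (45 mm along x, -70 along y from the pivot).
- tray_left: Fixed green open tray under the left chute, 170 x 165 mm, walls 42 mm high and 4 mm thick; origin at the centre of its underside.
- tray_right: The same under the right chute.
- ball1_center (a point): Centre of the front (nearest the gate) of three loose steel balls in a row, (nearly) touching, on the feed track: 35 mm diameter, about 0.18 kg, polished, centre 16 mm above the tops of the rods.
- ball2_center (a point): Centre of the middle of three loose steel balls in a row, (nearly) touching, on the feed track: 35 mm diameter, about 0.18 kg, polished, centre 16 mm above the tops of the rods.
- ball3_center (a point): Centre of the rear (farthest from the gate) of three loose steel balls in a row, (nearly) touching, on the feed track: 35 mm diameter, about 0.18 kg, polished, centre 16 mm above the tops of the rods.
- ring_gauge: Bystander, loose, to be left alone: ring-shaped gauge lying flat, 48 mm across, 16 mm high. Origin at its underside.
- jar: Bystander, loose, to be left alone: closed white jar, 48 mm across, 65 mm tall. Origin at its underside.
- plug_gauge: Bystander, loose, to be left alone: dark upright plug gauge, 22 mm head, 60 mm tall. Origin at its underside.
- gauge_block: Bystander, loose, to be left alone: small steel block 30 x 35 x 20 mm. Origin at its underside.
- screwdriver: Bystander, loose, to be left alone: screwdriver lying on the table. Origin at its underside.
- cup: Bystander, loose, to be left alone: small steel cup, 70 mm across and 70 tall. Origin at its underside.
Things that resemble listed ones, but are neither listed nor needed, are in the scene too. Leave any red look-alike of the tray_right alone.

How it is judged:
By the outcome, as a careful person would: the job done as asked, in the order asked, and still so for the second after the job is handed in, with the robot touching nothing.
It also fails if it takes over 58 s, if anything falls off the work surface, if the arm or the gripper's body presses on something with over 40 N, if the wrist force passes 120 N, or if a joint passes its speed limit or range.

## Working session

There is one attempt and no reset: what is moved stays moved. The work goes in short steps, Python scripts to look and compute and a tool call to move; the robot and the scene stay as the last step left them, time stands still between calls to the robot, and variables do not carry over. Pictures are saved under pics/ and viewed, and the job is handed in when it is done.

Besides the shell and the picture viewer there is one more tool, called after ">>>" in YAML: its name, and indented under it one key for each argument. arm_command: Moves the arm, as the interface text tells. Its arguments: {"type":"object","properties":{"deltas":{"type":"array","items":{"type":"object","properties":{"xyz":{"type":"array","items":{"type":"number"}},"turn":{"type":"number"},"jaw":{"type":"number"}}}},"force":{"type":"number"}},"required":["deltas"]}

```bash
mkdir -p pics; ls
python3 - <<'E'
from cell import observe,get_image
import cv2,numpy as np,pickle
s=observe();print({k:np.round(v,3) for k,v in s.items()})
for n in("side","top"):
    g=get_image(n);pickle.dump(g,open(f'{n}0.pkl','wb'))
    cv2.imwrite(f'pics/{n}0.png',g['frame'][:,:,::-1])
    print(n,g['camera_matrix'],np.round(g['cam_to_world'],3),g.keys(), (g['depth']>0).mean())
E
```

```text
pics
{'clock': np.float64(0.0), 'joints': array([-1.247,  0.435,  0.025,  1.574, -0.012,  1.134, -0.075]), 'dq': array([-0.   , -0.   , -0.001, -0.001,  0.001, -0.001,  0.001]), 'joint_efforts': array([-1.0000e-03, -6.6783e+01,  9.8400e-01, -3.1447e+01, -6.1000e-02,
        4.3000e-02,  0.0000e+00]), 'position': array([0.259, 0.568, 0.195]), 'ee_rot': array([-6.65e-01, -3.07e+00,  2.00e-03]), 'force': array([-0.797, -0.302,  0.634]), 'ft_torque': array([-0.025,  0.003,  0.032]), 'width': np.float64(0.999)}
side [[423.85937285   0.         319.28003611]
 [  0.         423.85937285 204.56971547]
 [  0.           0.           1.        ]] [[-9.920e-01  9.100e-02 -9.100e-02  4.120e-01]
 [-1.290e-01 -7.030e-01  6.990e-01  1.058e+00]
 [-1.000e-03  7.050e-01  7.090e-01  1.171e+00]
 [ 0.000e+00  0.000e+00  0.000e+00  1.000e+00]] dict_keys(['frame', 'depth', 'camera_matrix', 'cam_to_world']) 0.99603515625
top [[496.28206971   0.         326.13162996]
 [  0.         496.28206971 200.8545257 ]
 [  0.           0.           1.        ]] [[ 1.600e-02  9.810e-01 -1.940e-01  2.800e-01]
 [-1.000e+00  1.600e-02 -1.000e-03 -7.000e-03]
 [ 3.000e-03  1.940e-01  9.810e-01  1.482e+00]
 [ 0.000e+00  0.000e+00  0.000e+00  1.000e+00]] dict_keys(['frame', 'depth', 'camera_matrix', 'cam_to_world']) 0.9958984375
```

View pics/side0.png

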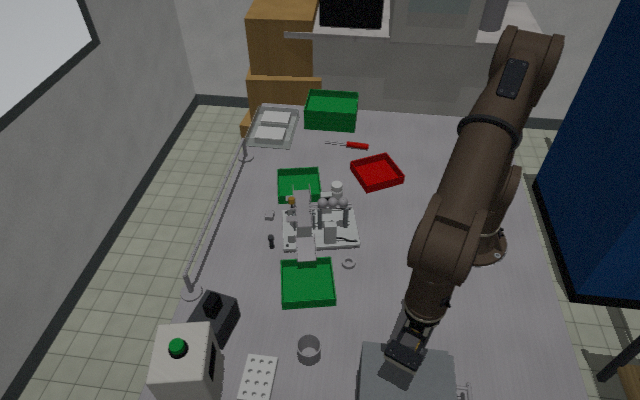

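View pics/top0.png

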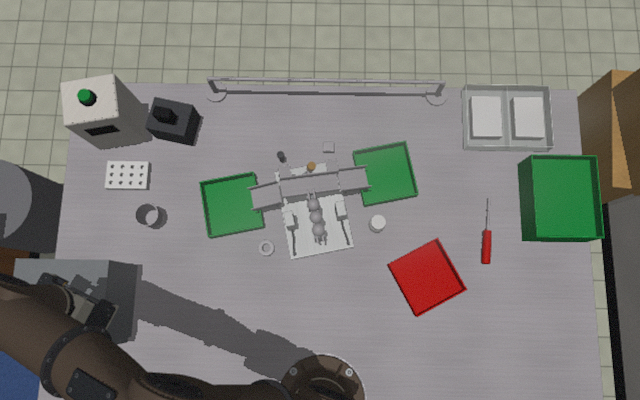

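The side view shows the fixture around (320,225), with trays at (300,185) and (308,283). The top view shows the fixture at (315,210), the balls in a row from (313,202) to (320,238), and the mast weight at (311,167). Next I'll zoom in.

```bash
cat > h.py <<'E'
import numpy as np,cv2,pickle
def cloud(g):
    K=g['camera_matrix'];d=g['depth'];v,u=np.mgrid[0:400,0:640]
    P=np.stack([(u-K[0,2])/K[0,0]*d,-(v-K[1,2])/K[1,1]*d,-d],-1)
    T=g['cam_to_world'];return P@T[:3,:3].T+T[:3,3]
def ray(g,u,v,z):
    K=g['camera_matrix'];T=g['cam_to_world']
    r=T[:3,:3]@np.array([(u-K[0,2])/K[0,0],-(v-K[1,2])/K[1,1],-1]);o=T[:3,3]
    return o+r*(z-o[2])/r[2]
def proj(g,p):
    K=g['camera_matrix'];T=g['cam_to_world'];c=T[:3,:3].T@(np.asarray(p)-T[:3,3])
    return np.array([K[0,0]*c[0]/-c[2]+K[0,2],K[1,1]*c[1]/c[2]+K[1,2]])
def crop(g,u0,v0,w,h,f,name):
    cv2.imwrite(name,cv2.resize(np.ascontiguousarray(g['frame'][v0:v0+h,u0:u0+w,::-1]),None,fx=f,fy=f,interpolation=cv2.INTER_CUBIC))
E
python3 - <<'E'
from h import *
t=pickle.load(open('top0.pkl','rb'));s=pickle.load(open('side0.pkl','rb'))
crop(t,240,140,140,120,5,'pics/t1.png');crop(s,255,160,130,120,5,'pics/s1.png')
P=cloud(t)
for v in range(150,260,6): print(v,[(int(1000*P[v,u,2])) for u in range(244,376,6)])
E
```

```text
150 [3, -5, -1, 5, 3, -4, -1, 0, 0, -1, 0, -2, 0, 0, 16, 23, -1, 0, -3, 41, 33, 22]
156 [-2, -4, 1, -4, 0, 1, 62, 1, 0, 1, 2, -5, 2, 0, 2, -2, 0, 0, 1, 5, 4, 4]
162 [5, 0, 5, -1, 0, 4, 3, -2, 0, 4, 0, 156, 2, 1, 102, 101, -4, -9, 0, 4, 2, 0]
168 [4, 1, -2, 0, -1, 1, 137, 137, 5, 22, 16, 163, 23, 16, 109, 98, 89, 78, 70, 56, 44, 0]
174 [31, 25, 1, 0, 1, -4, 140, 137, 27, 15, 127, 117, 109, 87, 78, 72, 68, 68, 61, 58, 42, 5]
180 [5, 0, 11, -5, 2, 91, 114, 107, 108, 100, 101, 99, 94, 90, 81, 76, 70, 67, 57, 52, 52, 5]
186 [7, 2, 74, 62, 61, 64, 22, 112, 113, 108, 99, 97, 91, 87, 79, 74, 69, 62, 62, 46, 80, 72]
192 [8, 5, 51, 59, 58, 64, 72, 114, 109, 104, 101, 110, 103, 24, 25, 21, 21, 11, -3, -2, 6, 0]
198 [1, 3, 47, 59, 61, 65, 71, 19, 22, 25, 21, 124, 75, 14, 23, 22, 29, 9, 1, 5, 42, 2]
204 [4, 4, 50, 51, 89, 78, 2, 23, 21, 23, 19, 162, 161, 27, 22, 27, 116, 0, -1, 3, 19, 20]
210 [8, 4, 4, -3, -4, -3, 1, 24, 23, 20, 20, 45, 19, 24, 20, 26, 113, 25, 2, -5, 0, -8]
216 [0, 3, 4, 22, 0, 4, -3, 111, 113, 18, 15, 152, 157, 145, 21, 21, 104, 18, 4, -1, -1, 1]
222 [2, 5, 0, 44, 1, 1, -1, 115, 113, 22, 25, 21, 147, 30, 19, 26, 21, 21, 0, 0, -2, 37]
228 [40, 39, 24, 6, 3, 0, 0, 21, 50, 22, 21, 23, 156, 152, 26, 21, 14, 21, -1, 2, -6, 15]
234 [-2, 5, 1, -4, -2, 1, 0, 22, 40, 21, 25, 21, 150, 144, 24, 18, 19, 31, 3, 1, -2, -5]
240 [0, 0, 0, 1, 9, 0, 2, 0, 23, 25, 21, 23, 63, 36, 21, 19, 19, 16, 24, 4, 0, -1]
246 [2, 0, -2, 9, -4, 5, 8, 4, 23, 20, 23, 15, 29, 17, 24, 23, 17, 22, 25, 0, -2, 3]
252 [-5, -5, -1, 18, 18, 1, -4, 5, 16, 24, 20, 23, 24, 21, 8, 3, 0, 1, 0, -1, 0, 0]
258 [-2, 2, 3, 2, 4, 0, 0, -2, 27, -3, 8, 4, 4, -1, -1, -2, 3, 0, 1, -1, 0, 0]
```

View pics/t1.png

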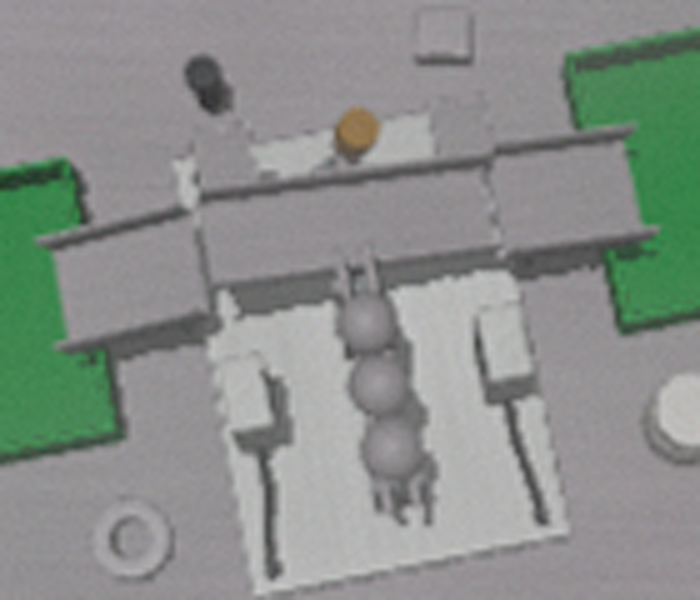

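View pics/s1.png

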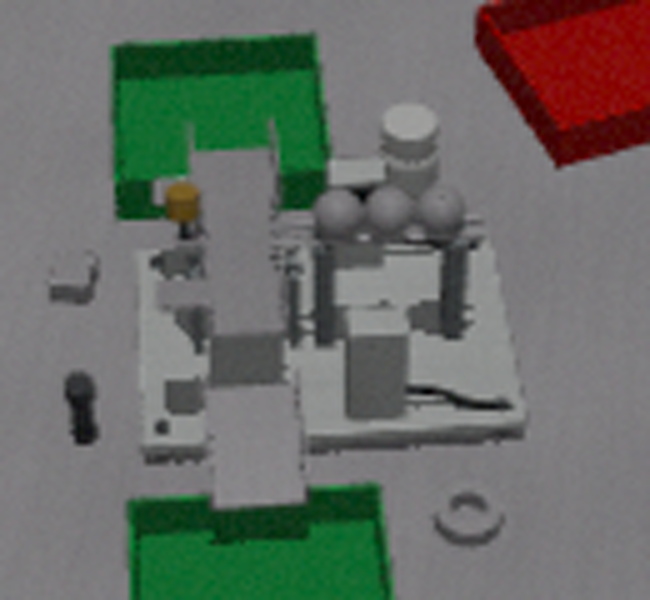

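The gate's left end is up: its pad is at z≈0.138 against 0.102 for the right pad. So I press the left pad, and the balls must go to the left tray. Next I'll measure the fixture pose.

Run:
```python
from h import *
from scipy import ndimage as ni
t=pickle.load(open('top0.pkl','rb'));s=pickle.load(open('side0.pkl','rb'))
P=cloud(t);Z=P[...,2]
def blob(box,lo,hi):
    u0,v0,u1,v1=box;m=np.zeros(Z.shape,bool);m[v0:v1,u0:u1]=1;m&=(Z>lo)&(Z<hi)
    l,n=ni.label(m);k=1+np.argmax(ni.sum(m,l,range(1,n+1)));m=l==k
    z=np.median(Z[m]);c=np.array(cv2.minAreaRect(np.argwhere(m)[:,::-1].astype(np.float32))[0])
    v,u=np.argwhere(m).mean(0);rect=cv2.minAreaRect(np.array([ray(t,a,b,z)[:2]*1000 for b,a in np.argwhere(m)],np.float32))
    return m.sum(),z,ray(t,u,v,z),rect
R={}
for n,b,lo,hi in [('headL',(283,208,300,232),.095,.13),('headR',(334,198,350,222),.095,.13),('padL',(276,160,296,180),.125,.15),('padR',(324,156,342,172),.09,.115)]:
    r=blob(b,lo,hi);R[n]=r;print(n,r[0],np.round(r[1],4),np.round(r[2],4),np.round(r[3][0],1),np.round(r[3][1],1),round(r[3][2],1))
# fixture pose least squares
src=np.array([[-85,74],[-85,-74],[45,59.9],[45,-75.7]])/1000
dst=np.array([R[k][2][:2] for k in('headL','headR','padL','padR')])
A=src-src.mean(0);B=dst-dst.mean(0)
th=np.arctan2((A[:,0]*B[:,1]-A[:,1]*B[:,0]).sum(),(A*B).sum());c,q=np.cos(th),np.sin(th);Rm=np.array([[c,-q],[q,c]])
o=dst.mean(0)-Rm@src.mean(0);print('yaw',th,np.degrees(th),'o',o);print('res mm',np.round(1000*(src@Rm.T+o-dst),1))
# balls
for (u,v) in [(240+367/5,140+322/5),(240+379/5,140+384/5),(240+392/5,140+448/5)]:
    p=ray(t,u,v,.143);f=Rm.T@(p[:2]-o);
    # sphere fit with depth
    w=P[int(v)-4:int(v)+5,int(u)-4:int(u)+5].reshape(-1,3);w=w[w[:,2]>.140]
    from scipy.optimize import least_squares
    e=least_squares(lambda x:np.linalg.norm(w-x,axis=1)-.0175,np.r_[p[:2],.14],loss='soft_l1',f_scale=.002).x
    print(np.round(p,4),'fix',np.round(f*1000,1),'sph',np.round(e,4),np.round(Rm.T@(e[:2]-o)*1000,1))
pickle.dump((Rm,o,th),open('fix.pkl','wb'))
```

```text
headL 148 0.1139 [0.4986 0.0958 0.1139] [498.5  95.6] [44.5 26.7] 13.0
headR 149 0.1131 [ 0.53   -0.0474  0.1131] [530.1 -47.1] [43.5 27.7] 12.4
padL 166 0.1382 [0.6273 0.1106 0.1382] [627.9 110.2] [39.9 33.8] 11.9
padR 149 0.1028 [ 0.6569 -0.0217  0.1028] [658.  -20.3] [35.7 43.1] 0.9
yaw 0.21747024192366313 12.460127031914874 o [0.59687897 0.04250033]
res mm [[-0.7  0.6]
 [-0.1 -0.7]
 [ 0.6  0.1]
 [ 0.3 -0. ]]
[0.5342 0.0282 0.143 ] fix [-64.3  -0.5] sph [0.5348 0.0277 0.1436] [-63.8  -1. ]
[0.4999 0.0209 0.143 ] fix [-99.4  -0.1] sph [0.5018 0.021  0.1421] [-97.4  -0.5]
[0.4647 0.0132 0.143 ] fix [-1.354e+02 -1.000e-01] sph [0.4664 0.0141 0.141 ] [-133.5    0.4]
```

```bash
cat >> h.py <<'E'
from scipy.spatial.transform import Rotation as Ro
def W(fx,fy,z):
    Rm,o,th=pickle.load(open('fix.pkl','rb'));return np.r_[Rm@np.array([fx,fy])/1000+o,z]
def need(tgt):
    from cell import observe
    s=observe();R=Ro.from_rotvec(s['ee_rot']).as_matrix();Rm,o,th=pickle.load(open('fix.pkl','rb'))
    p=np.array(s['position']);f=Rm.T@(p[:2]-o)*1000
    az=np.degrees(np.arctan2(R[1,1],R[0,1]));want=np.degrees(th)+90
    print('t',round(s['clock'],2),'pos',np.round(p,4),'fix',np.round(f,1),'tilt z',np.round(R[:,2],3),'q',np.round(s['joints'],2),'F',np.round(s['force'],2),'w',round(float(s['width']),2))
    print('delta tool cm',np.round(100*R.T@(np.asarray(tgt)-p),2),'turn',round(-(want-az),2))
E
python3 - <<'E'
from h import *
print(W(46,67,.2));need(W(46,67,.28))
t=pickle.load(open('top0.pkl','rb'));P=cloud(t)
for u,v in [(150,212),(330,375),(85,275),(232,200),(380,222)]:print(u,v,P[v,u])
E
```

```text
[0.62733957 0.1178472  0.2       ]
t 0.1 pos [0.2586 0.5684 0.1952] fix [-216.9  586.5] tilt z [-0.    -0.001 -1.   ] q [-1.25  0.44  0.02  1.57 -0.01  1.13 -0.08] F [-0.28  0.02 -0.4 ] w 1.0
delta tool cm [-52.22 -25.76  -8.43] turn -36.92
150 212 [0.52976843 0.52569546 0.00130557]
330 375 [ 0.07589964 -0.02480464  0.05560166]
85 275 [0.3303666  0.60577359 0.20094726]
232 200 [0.57017747 0.27912739 0.00438251]
380 222 [ 0.4998663  -0.16262758  0.06884922]
```

>>> arm_command:
  deltas:
    - {"xyz": [0,0,-3],"turn": 0,"jaw": 128}
    - {"xyz": [0,0,-6],"turn": 0,"jaw": 255}
    - {"xyz": [0,0,-9],"turn": 0,"jaw": 255}
    - {"xyz": [0,0,-10],"turn": 0,"jaw": 255}

```text
clock: 0.43
position: [0.2591, 0.5699, 0.2995]
ee_rot: [0.665, 3.07, 0.006]
force: [0.1, 0.6, 0.1]
width: 0.761
```

>>> arm_command:
  deltas:
    - {"xyz": [-3,-1.5,0],"turn": -5,"jaw": 255}
    - {"xyz": [-6,-3,0],"turn": -10,"jaw": 255}
    - {"xyz": [-9.5,-4.7,0],"turn": -16,"jaw": 255}
    - {"xyz": [-13,-6.4,0],"turn": -22,"jaw": 255}
    - {"xyz": [-16,-7.9,0],"turn": -28,"jaw": 255}

```text
clock: 0.85
position: [0.3735, 0.4292, 0.2987]
ee_rot: [-0.103, 3.138, 0.004]
force: [0.6, -0.4, -0.5]
width: 0.394
```

```bash
python3 -c "
from h import *
need(W(46,67,.28))"
```

```text
t 0.85 pos [0.3735 0.4292 0.2987] fix [-134.7  425.8] tilt z [ 0.001  0.002 -1.   ] q [-0.95  0.28  0.01  1.55 -0.    1.31  0.69] F [ 0.64 -0.42 -0.47] w 0.39
delta tool cm [-23.27 -32.75   1.83] turn -8.68
```

>>> arm_command:
  deltas:
    - {"xyz": [-1.7,-2.5,0],"turn": -3,"jaw": 255}
    - {"xyz": [-4,-5.6,0],"turn": -6,"jaw": 255}
    - {"xyz": [-6.2,-8.7,0],"turn": -8.7,"jaw": 255}
    - {"xyz": [-8.4,-11.8,0],"turn": -8.7,"jaw": 255}
    - {"xyz": [-10.5,-14.8,0],"turn": -8.7,"jaw": 255}

```text
clock: 1.27
position: [0.4889, 0.2864, 0.298]
ee_rot: [-0.341, 3.122, 0.003]
force: [0.5, 0.9, -0.1]
width: 0.034
```

```bash
python3 -c "
from h import *
need(W(46,67,.28))"
```

```text
t 1.27 pos [0.4889 0.2864 0.298 ] fix [-52.8 261.4] tilt z [ 0.001  0.002 -1.   ] q [-0.68  0.27  0.07  1.56 -0.02  1.31  1.19] F [ 0.51  0.94 -0.11] w 0.03
delta tool cm [ -9.87 -19.45   1.78] turn 0.01
```

>>> arm_command:
  deltas:
    - {"xyz": [-1.8,-3.6,0],"turn": 0,"jaw": 255}
    - {"xyz": [-3.6,-7.1,0],"turn": 0,"jaw": 255}
    - {"xyz": [-5.4,-10.6,0],"turn": 0,"jaw": 255}
    - {"xyz": [-7.2,-14.1,0],"turn": 0,"jaw": 255}
    - {"xyz": [-8.8,-17.3,0],"turn": 0,"jaw": 255}

```text
clock: 1.68
position: [0.6132, 0.134, 0.2973]
ee_rot: [-0.34, 3.123, 0.002]
force: [0.2, 0.7, 0.3]
width: 0.002
```

>>> arm_command:
  deltas:
    - {"xyz": [-0.6,-1.3,1],"turn": 0,"jaw": 255}
    - {"xyz": [-1.0,-2.1,2],"turn": 0,"jaw": 255}
    - {"xyz": [-1.0,-2.1,2],"turn": 0,"jaw": 255}

```text
clock: 1.93
position: [0.6269, 0.1134, 0.274]
ee_rot: [0.335, -3.12, 0.001]
force: [-0.7, -0.3, -1.0]
width: 0.006
```

```bash
python3 -c "
from h import *
need(W(47,66,.16))
from cell import get_image
for n,b in (('top',(250,130,120,120)),('side',(255,160,130,120))):
    g=get_image(n);pickle.dump(g,open(n+'1.pkl','wb'));crop(g,*b,4,f'pics/{n}1.png')
"
```

```text
t 1.93 pos [0.6269 0.1134 0.274 ] fix [44.6 62.7] tilt z [-0.004 -0.001 -1.   ] q [-0.37  0.41  0.17  1.43 -0.07  1.32  1.58] F [-0.73 -0.31 -1.01] w 0.01
delta tool cm [-0.28  0.33 11.4 ] turn -0.21
```

View pics/side1.png

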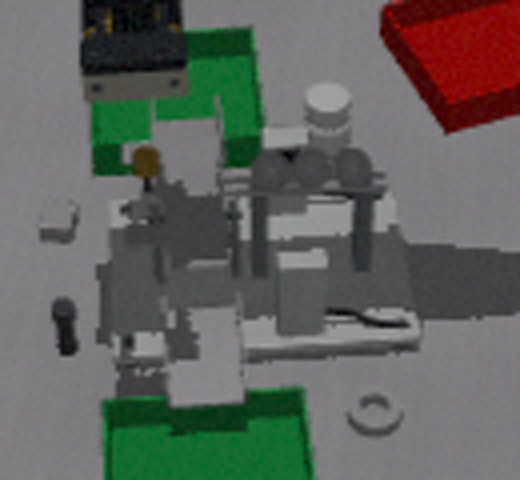

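View pics/top1.png

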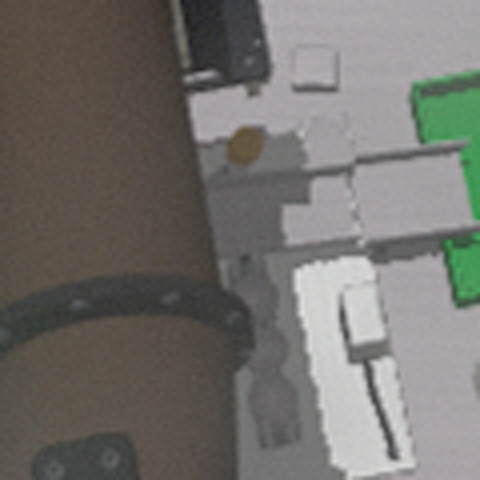

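```bash
python3 -c "
from h import *
g=pickle.load(open('side1.pkl','rb'))
print('tcp',(proj(g,[.6269,.1134,.274])-[255,160])*4,'body',(proj(g,[.6269,.1134,.34])-[255,160])*4)
P=cloud(g)
for v in range(120,190,5): print(v,[tuple((P[v,u]*100).astype(int)) for u in range(270,306,7)])
crop(g,225,60,130,140,4,'pics/s1b.png')
"
```

```text
tcp [139.54581541 111.86487197] body [135.15834633  47.23736222]
120 [(np.int64(66), np.int64(14), np.int64(54)), (np.int64(63), np.int64(15), np.int64(55)), (np.int64(62), np.int64(15), np.int64(55)), (np.int64(60), np.int64(14), np.int64(54)), (np.int64(58), np.int64(12), np.int64(53)), (np.int64(69), np.int64(-59), np.int64(4))]
125 [(np.int64(66), np.int64(13), np.int64(52)), (np.int64(63), np.int64(15), np.int64(53)), (np.int64(62), np.int64(15), np.int64(53)), (np.int64(60), np.int64(15), np.int64(53)), (np.int64(59), np.int64(12), np.int64(51)), (np.int64(69), np.int64(-60), np.int64(0))]
130 [(np.int64(66), np.int64(13), np.int64(50)), (np.int64(64), np.int64(15), np.int64(52)), (np.int64(62), np.int64(16), np.int64(52)), (np.int64(60), np.int64(15), np.int64(52)), (np.int64(59), np.int64(12), np.int64(50)), (np.int64(69), np.int64(-58), np.int64(0))]
135 [(np.int64(83), np.int64(-47), np.int64(3)), (np.int64(64), np.int64(15), np.int64(50)), (np.int64(62), np.int64(15), np.int64(50)), (np.int64(60), np.int64(15), np.int64(50)), (np.int64(59), np.int64(11), np.int64(47)), (np
[... 2026 characters left out ...]
, np.int64(20), np.int64(41)), (np.int64(60), np.int64(20), np.int64(40)), (np.int64(58), np.int64(20), np.int64(41)), (np.int64(64), np.int64(-25), np.int64(0))]
180 [(np.int64(78), np.int64(-21), np.int64(0)), (np.int64(63), np.int64(21), np.int64(39)), (np.int64(62), np.int64(20), np.int64(39)), (np.int64(60), np.int64(19), np.int64(38)), (np.int64(58), np.int64(19), np.int64(38)), (np.int64(63), np.int64(-23), np.int64(0))]
185 [(np.int64(77), np.int64(-18), np.int64(0)), (np.int64(64), np.int64(20), np.int64(37)), (np.int64(71), np.int64(-19), np.int64(0)), (np.int64(69), np.int64(-19), np.int64(0)), (np.int64(66), np.int64(-19), np.int64(0)), (np.int64(63), np.int64(-20), np.int64(0))]
```

View pics/s1b.png

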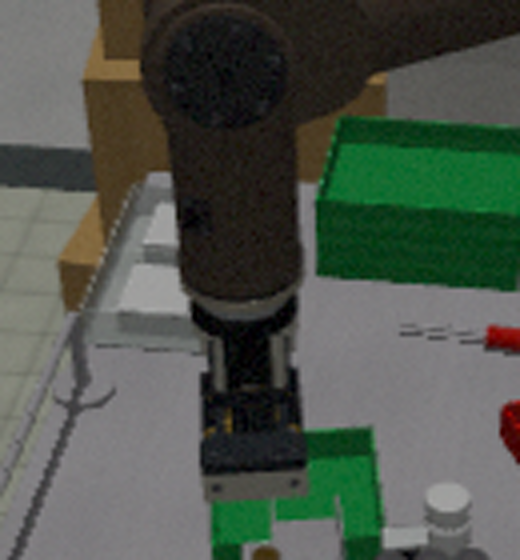

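>>> arm_command:
  deltas:
    - {"xyz": [-0.2,0.3,2.5],"turn": 0,"jaw": 255}
    - {"xyz": [-0.3,0.4,5.5],"turn": 0,"jaw": 255}
    - {"xyz": [-0.3,0.4,8.5],"turn": 0,"jaw": 255}
    - {"xyz": [-0.3,0.4,11],"turn": 0,"jaw": 255}
    - {"xyz": [-0.3,0.4,12],"turn": 0,"jaw": 255}

```text
clock: 2.45
position: [0.6252, 0.1245, 0.1533]
ee_rot: [0.347, -3.116, -0.004]
force: [-1.7, 0.1, -0.2]
width: 0.003
```

```bash
python3 -c "
from h import *
need(W(47,66,.112))"
```

```text
t 2.45 pos [0.6252 0.1245 0.1533] fix [45.3 74. ] tilt z [-0.007  0.002 -1.   ] q [-0.38  0.49  0.15  1.6  -0.08  1.06  1.59] F [-1.7   0.12 -0.17] w 0.0
delta tool cm [-0.19 -0.81  4.12] turn 0.25
```

>>> arm_command:
  deltas:
    - {"xyz": [-0.1,-0.5,0.2],"turn": 0,"jaw": 255}
    - {"xyz": [-0.1,-0.7,0.6],"turn": 0,"jaw": 255}
    - {"xyz": [-0.1,-0.7,1.2],"turn": 0,"jaw": 255}
    - {"xyz": [-0.1,-0.7,1.6],"turn": 0,"jaw": 255}
    - {"xyz": [-0.1,-0.7,1.6],"turn": 0,"jaw": 255}

```text
clock: 2.87
position: [0.6277, 0.118, 0.1374]
ee_rot: [0.347, -3.116, -0.004]
force: [-0.9, 1.3, -0.0]
width: 0.004
```

```bash
python3 -c "
from h import *
need(W(47,66,.112))"
```

```text
t 2.87 pos [0.6277 0.118  0.1374] fix [46.4 67.1] tilt z [-0.006  0.002 -1.   ] q [-0.36  0.51  0.14  1.61 -0.09  1.03  1.6 ] F [-0.92  1.26 -0.04] w 0.0
delta tool cm [-0.08 -0.12  2.54] turn 0.24
```

>>> arm_command:
  deltas:
    - {"xyz": [0,0,0.5],"turn": 0,"jaw": 255}
    - {"xyz": [0,0,1.0],"turn": 0,"jaw": 255}
    - {"xyz": [0,0,1.6],"turn": 0,"jaw": 255}
    - {"xyz": [0,0,2.2],"turn": 0,"jaw": 255}
    - {"xyz": [0,0,2.6],"turn": 0,"jaw": 255}

```text
clock: 3.28
position: [0.6271, 0.118, 0.1103]
ee_rot: [0.347, -3.115, -0.004]
force: [0.2, 0.5, 2.2]
width: 0.006
```

>>> arm_command:
  deltas:
    - {"xyz": [0,0,0],"turn": 0,"jaw": 255}
    - {"xyz": [0,0,0],"turn": 0,"jaw": 255}
    - {"xyz": [0,0,0],"turn": 0,"jaw": 255}

```text
clock: 3.53
position: [0.6271, 0.1179, 0.1103]
ee_rot: [0.347, -3.115, -0.004]
force: [-0.1, 0.1, -0.3]
width: 0.005
```

```bash
python3 -c "
from h import *
need(W(47,66,.112))
from cell import get_image
for n,b in (('top',(250,130,120,120)),('side',(255,160,130,120))):
    g=get_image(n);pickle.dump(g,open(n+'2.pkl','wb'));crop(g,*b,4,f'pics/{n}2.png')
"
```

```text
t 3.53 pos [0.6271 0.1179 0.1103] fix [45.8 67.1] tilt z [-0.007  0.002 -1.   ] q [-0.36  0.54  0.14  1.64 -0.09  0.98  1.6 ] F [-0.06  0.09 -0.33] w 0.01
delta tool cm [-0.12 -0.11 -0.17] turn 0.24
```

View pics/side2.png

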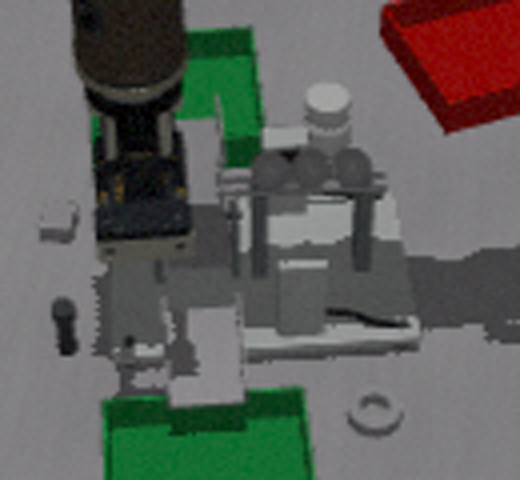

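View pics/top2.png

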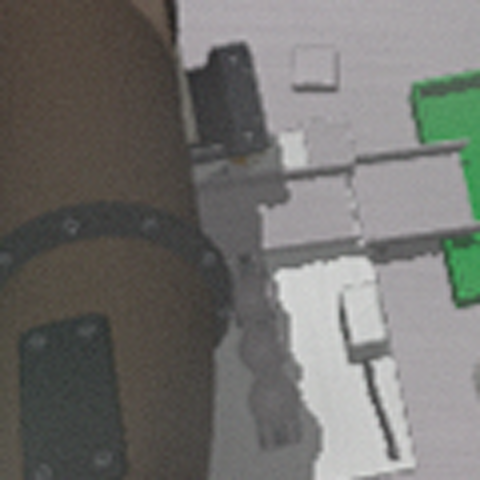

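>>> arm_command:
  deltas:
    - {"xyz": [0,0,-1],"turn": 0,"jaw": 255}
    - {"xyz": [0,0,-3.5],"turn": 0,"jaw": 255}
    - {"xyz": [0,0,-7],"turn": 0,"jaw": 255}
    - {"xyz": [0,0,-10.5],"turn": 0,"jaw": 255}
    - {"xyz": [0,0,-13.5],"turn": 0,"jaw": 255}

```text
clock: 4.05
position: [0.6286, 0.1178, 0.2491]
ee_rot: [0.347, -3.118, -0.005]
force: [0.2, -0.2, -0.3]
width: 0.004
```

>>> arm_command:
  deltas:
    - {"xyz": [2,-0.6,-1],"turn": 0,"jaw": 255}
    - {"xyz": [5.5,-1.7,-1],"turn": 0,"jaw": 255}
    - {"xyz": [9,-2.8,-1],"turn": 0,"jaw": 255}
    - {"xyz": [12.5,-3.9,-1],"turn": 0,"jaw": 255}
    - {"xyz": [16,-5,-1],"turn": 0,"jaw": 255}

```text
clock: 4.47
position: [0.4822, 0.033, 0.2606]
ee_rot: [0.347, -3.119, -0.005]
force: [0.7, -0.5, 1.8]
width: 0.007
```

```bash
python3 -c "
from h import *
need(W(-177,0,.25))"
```

```text
t 4.47 pos [0.4822 0.033  0.2606] fix [-114.1   15.5] tilt z [-0.003  0.003 -1.   ] q [-0.32  0.15  0.17  1.81 -0.03  1.18  1.65] F [ 0.68 -0.48  1.76] w 0.01
delta tool cm [ 6.3  -1.52  1.07] turn 0.24
```

>>> arm_command:
  deltas:
    - {"xyz": [2.5,-0.6,0],"turn": 0,"jaw": 255}
    - {"xyz": [4.8,-1.2,0],"turn": 0,"jaw": 255}
    - {"xyz": [6.1,-1.5,0],"turn": 0,"jaw": 255}
    - {"xyz": [6.1,-1.5,0],"turn": 0,"jaw": 255}
    - {"xyz": [6.1,-1.5,0],"turn": 0,"jaw": 255}

```text
clock: 4.88
position: [0.4266, 0.0052, 0.2616]
ee_rot: [0.347, -3.121, -0.006]
force: [1.3, 0.7, 0.5]
width: 0.008
```

```bash
python3 -c "
from h import *
need(W(-177,0,.134))
from cell import get_image
for n,b in (('top',(240,140,140,120)),('side',(255,160,130,120))):
    g=get_image(n);pickle.dump(g,open(n+'3.pkl','wb'));crop(g,*b,4,f'pics/{n}3.png')
"
```

```text
t 4.88 pos [0.4266 0.0052 0.2616] fix [-174.3    0.3] tilt z [-0.001  0.004 -1.   ] q [-0.3   0.04  0.18  1.93 -0.01  1.17  1.67] F [1.32 0.74 0.54] w 0.01
delta tool cm [ 0.26 -0.08 12.76] turn 0.23
```

View pics/side3.png

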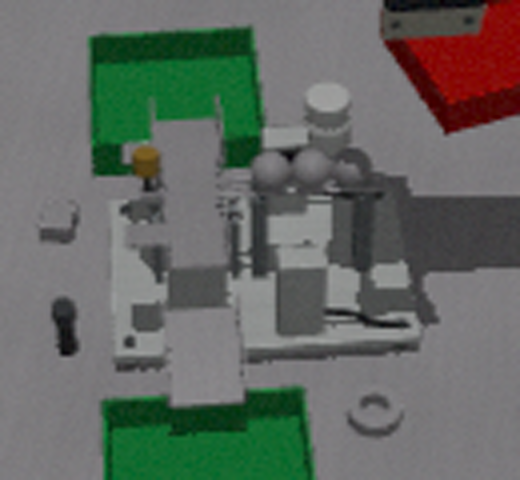

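View pics/top3.png

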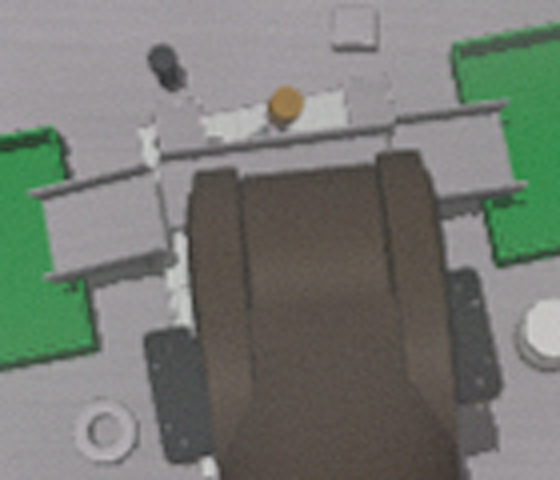

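The gate appears to be back at its original lean: the weight is at top-view pixel (311,166), as before. I'll check the depth from the frame taken while I was pressing.

Run:
```python
from h import *
Rm,o,th=pickle.load(open('fix.pkl','rb'))
for n in ('0','1','2','3'):
    P=cloud(pickle.load(open(f'top{n}.pkl','rb')));F=np.concatenate([(P[...,:2]-o)@Rm,P[...,2:]],-1)*1000
    for nm,y0 in (('L',65),('R',-65),('mast',0)):
        m=(abs(F[...,0]-45)<12)&(abs(F[...,1]-y0)<22)&(F[...,2]>85)&(F[...,2]<175);q=F[m]
        if len(q)>5:print(n,nm,len(q),np.round(np.median(q,0),1), 'zmax',np.round(np.percentile(q[:,2],95)), 'slope',np.round(np.polyfit(q[:,1],q[:,2],1)[0],3))
```

```text
0 L 101 [ 44.7  59.1 138.2] zmax 144.0 slope 0.304
0 R 77 [ 45.1 -73.1 104.1] zmax 110.0 slope 0.326
0 mast 71 [ 40.2 -10.2 155.2] zmax 163.0 slope -2.161
1 R 75 [ 44.9 -72.8 103.8] zmax 110.0 slope 0.21
1 mast 69 [ 40.3  -9.9 155.4] zmax 163.0 slope -2.173
2 R 77 [ 45.4 -73.2 104.9] zmax 111.0 slope 0.307
2 mast 25 [ 37.2  -4.1 121.1] zmax 151.0 slope -1.81
3 L 98 [ 45.2  59.6 137.8] zmax 145.0 slope 0.275
3 R 77 [ 45.1 -72.7 104.1] zmax 110.0 slope 0.24
3 mast 71 [ 40.6 -10.5 154.7] zmax 162.0 slope -2.104
```

Run:
```python
from h import *
a=[];
for n in '023':
    g=pickle.load(open(f'side{n}.pkl','rb'));f=np.clip(g['frame'][150:270,255:345,::-1].astype(float)*1.6,0,255).astype(np.uint8);a.append(cv2.resize(f,None,fx=2.9,fy=4.2,interpolation=cv2.INTER_CUBIC))
cv2.imwrite('pics/cmp.png',np.hstack(a))
Rm,o,th=pickle.load(open('fix.pkl','rb'))
for n in '0123':
    P=cloud(pickle.load(open(f'side{n}.pkl','rb')));F=np.concatenate([(P[...,:2]-o)@Rm,P[...,2:]],-1)*1000
    for nm,x0,y0 in (('padL',45,65),('padR',45,-68),('tr+',0,60),('tr-',0,-60),('tr0',0,25)):
        m=(abs(F[...,0]-x0)<14)&(abs(F[...,1]-y0)<18)&(F[...,2]>60)&(F[...,2]<175);q=F[m]
        if len(q)>5:print(n,nm,len(q),np.round(np.median(q,0),1))
```

```text
0 padL 52 [ 44.6  67.4 138.4]
0 padR 13 [ 50.7 -79.8 103.2]
0 tr+ 46 [ -0.3  59.1 109.1]
0 tr- 39 [  0.8 -61.5  78.6]
0 tr0 47 [  0.3  23.5 100. ]
1 padL 52 [ 44.6  66.9 138.5]
1 padR 13 [ 54.3 -80.8 100.2]
1 tr+ 50 [ -1.1  62.2 110.5]
1 tr- 38 [ -0.1 -60.6  78.4]
1 tr0 48 [  0.2  25.9 101.1]
2 tr+ 40 [ -2.6  65.2 110.7]
2 tr- 29 [ -5.1 -57.8  79.3]
2 tr0 38 [ -3.6  28.1 101.8]
3 padL 52 [ 44.6  66.1 137.5]
3 padR 14 [ 52.5 -78.5 102.5]
3 tr+ 44 [ -1.2  62.1 109.9]
3 tr- 43 [ -1.  -59.5  79.1]
3 tr0 50 [ -0.2  25.8 100.5]
```

View pics/cmp.png

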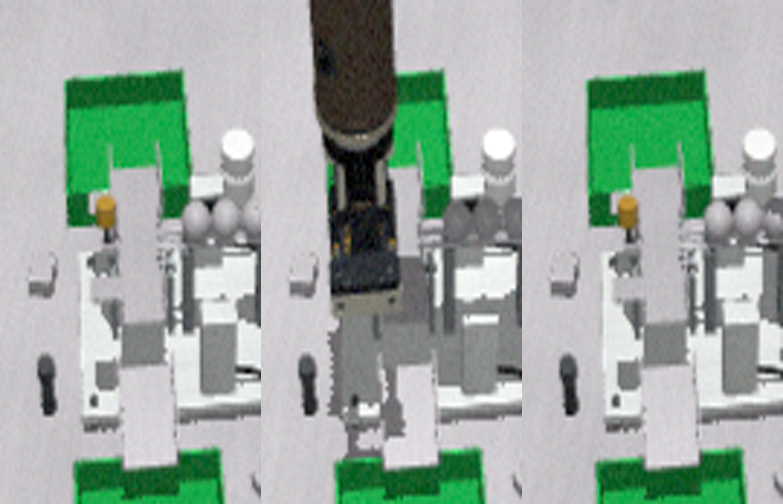

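The gate never moved during the press, so either the tip was higher than reported or it missed the pad. I'll turn the narrow side of the gripper to the side camera to see the real tip.

>>> arm_command:
  deltas:
    - {"xyz": [0,0,0],"turn": 7,"jaw": 255}
    - {"xyz": [0,0,0],"turn": 14,"jaw": 255}
    - {"xyz": [0,0,0],"turn": 21,"jaw": 255}
    - {"xyz": [0,0,0],"turn": 28,"jaw": 255}
    - {"xyz": [0,0,0],"turn": 35,"jaw": 255}

```text
clock: 5.4
position: [0.4283, 0.0065, 0.2609]
ee_rot: [-0.613, -3.078, -0.003]
force: [0.0, -0.2, -0.5]
width: 0.004
```

>>> arm_command:
  deltas:
    - {"xyz": [0,0,0],"turn": 7,"jaw": 255}
    - {"xyz": [0,0,0],"turn": 14,"jaw": 255}
    - {"xyz": [0,0,0],"turn": 21,"jaw": 255}
    - {"xyz": [0,0,0],"turn": 28,"jaw": 255}
    - {"xyz": [0,0,0],"turn": 35,"jaw": 255}

```text
clock: 5.82
position: [0.4294, 0.0073, 0.2606]
ee_rot: [-1.517, -2.747, -0.001]
force: [0.2, -0.5, 0.4]
width: 0.005
```

>>> arm_command:
  deltas:
    - {"xyz": [0,0,0],"turn": 7,"jaw": 255}
    - {"xyz": [0,0,0],"turn": 14,"jaw": 255}
    - {"xyz": [0,0,0],"turn": 20,"jaw": 255}
    - {"xyz": [0,0,0],"turn": 20,"jaw": 255}

```text
clock: 6.15
position: [0.4304, 0.008, 0.2604]
ee_rot: [-1.976, -2.437, 0.001]
force: [-0.0, 0.6, -0.0]
width: 0.002
```

Run:
```python
from h import *
from cell import get_image,observe
need(W(-177,0,.134))
g=get_image('side');pickle.dump(g,open('side4.pkl','wb'));crop(g,310,90,110,110,5,'pics/side4.png')
s=observe();p=np.array(s['position']);print('tcp px',(proj(g,p)-[310,90])*5, 'full',proj(g,p), 'body', (proj(g,p+[0,0,.066])-[310,90])*5)
```

```text
t 6.15 pos [0.4304 0.008  0.2604] fix [-170.     2.2] tilt z [-0.004  0.002 -1.   ] q [-0.36  0.05  0.23  1.92 -0.02  1.17  0.09] F [-0.01  0.56 -0.04] w 0.0
delta tool cm [-0.26 -0.66 12.64] turn -90.51
tcp px [226.37935033 422.00977726] full [355.27587007 174.40195545] body [232.6286819  342.81222406]
```

View pics/side4.png

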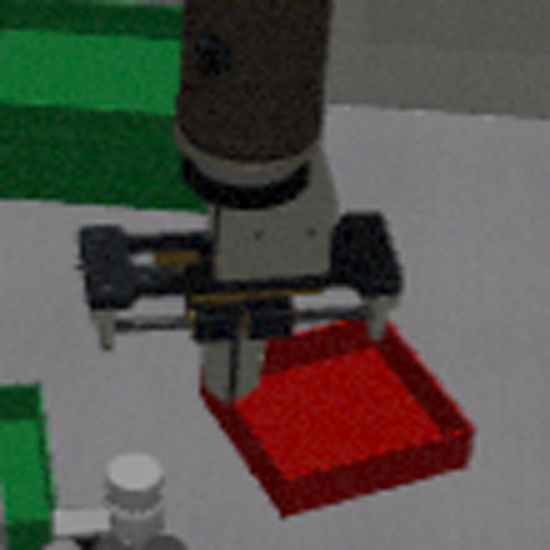

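Run:
```python
from h import *
g=pickle.load(open('side4.pkl','rb'));P=cloud(g)
for v in range(156,176): print(v,[tuple(int(x) for x in P[v,u]*1000) for u in range(350,365,2)])
```

```text
156 [(449, 50, 368), (443, 47, 366), (437, 46, 366), (431, 47, 368), (426, 18, 345), (419, 44, 366), (413, 40, 364), (407, 40, 365)]
157 [(449, 49, 363), (443, 45, 361), (437, 49, 365), (431, 44, 361), (425, 13, 337), (419, 42, 361), (413, 42, 361), (407, 41, 362)]
158 [(449, 50, 361), (444, 24, 340), (437, 24, 341), (431, 19, 337), (425, 19, 338), (419, 16, 336), (413, 17, 337), (405, -353, 42)]
159 [(450, 5, 320), (443, 21, 334), (437, 21, 334), (431, 17, 332), (425, 20, 335), (419, 17, 333), (413, 20, 336), (405, -357, 33)]
160 [(450, 8, 318), (443, 20, 329), (437, 22, 331), (431, 17, 328), (425, 16, 328), (418, 15, 328), (412, 18, 331), (404, -349, 34)]
161 [(450, 3, 311), (443, 23, 328), (437, 22, 327), (431, 19, 325), (424, 19, 326), (418, 17, 325), (412, 14, 324), (404, -362, 19)]
162 [(450, 0, 304), (443, 26, 326), (437, 22, 323), (430, 16, 319), (424, 16, 319), (418, 19, 323), (412, 15, 320), (403, -355, 18)]
163 [(461, -327, 30), (443, 21, 318), (436, 23, 320), (430, 17, 316), (424, 19, 318), (418, 15, 316), (411, 16, 317), (403, -358, 10)]
164 [(461, -326, 26), (442, 21, 3
[... 894 characters left out ...]
00, -319, 5)]
171 [(459, -314, -2), (450, -308, 3), (442, -298, 13), (433, -271, 36), (425, -273, 36), (417, -316, 0), (408, -321, -3), (400, -317, 1)]
172 [(458, -306, -1), (450, -306, 0), (441, -284, 19), (433, -276, 27), (424, -262, 40), (416, -309, 1), (408, -308, 3), (400, -310, 1)]
173 [(458, -304, -4), (449, -303, -2), (441, -288, 10), (432, -271, 26), (424, -256, 40), (416, -303, 0), (408, -301, 3), (399, -299, 5)]
174 [(457, -292, 0), (449, -294, 0), (440, -285, 7), (432, -271, 20), (424, -255, 35), (415, -249, 41), (407, -296, 2), (399, -294, 4)]
175 [(457, -284, 0), (449, -292, -4), (440, -289, -1), (432, -272, 14), (423, -260, 26), (415, -241, 43), (407, -289, 2), (399, -288, 4)]
```

The tool's x and y are right, but the real fingertip is about 29 mm above the reported TCP: the tip's bottom edge is at z≈0.290 and the reported value is 0.260. I'll apply that offset and redo the press.

>>> arm_command:
  deltas:
    - {"xyz": [0.9,3,0],"turn": -7,"jaw": 255}
    - {"xyz": [1.9,6.5,0],"turn": -14,"jaw": 255}
    - {"xyz": [2.9,10,0],"turn": -21,"jaw": 255}
    - {"xyz": [3.9,13.5,0],"turn": -28,"jaw": 255}
    - {"xyz": [4.9,17,0],"turn": -35,"jaw": 255}

```text
clock: 6.62
position: [0.5878, 0.0936, 0.2595]
ee_rot: [-1.125, -2.929, -0.001]
force: [0.4, -0.2, 0.4]
width: 0.005
```

>>> arm_command:
  deltas:
    - {"xyz": [0,0,0],"turn": -7,"jaw": 255}
    - {"xyz": [0,0,0],"turn": -14,"jaw": 255}
    - {"xyz": [0,0,0],"turn": -21,"jaw": 255}
    - {"xyz": [0,0,0],"turn": -28,"jaw": 255}
    - {"xyz": [0,0,0],"turn": -35,"jaw": 255}

```text
clock: 7.03
position: [0.5883, 0.0942, 0.2589]
ee_rot: [-0.174, -3.132, -0.003]
force: [-0.2, -0.7, 0.2]
width: 0.005
```

>>> arm_command:
  deltas:
    - {"xyz": [0,0,0],"turn": -7,"jaw": 255}
    - {"xyz": [0,0,0],"turn": -14,"jaw": 255}
    - {"xyz": [0,0,0],"turn": -20,"jaw": 255}
    - {"xyz": [0,0,0],"turn": -20,"jaw": 255}

```text
clock: 7.37
position: [0.5886, 0.0945, 0.2584]
ee_rot: [0.387, -3.113, -0.005]
force: [-0.0, 0.2, 0.2]
width: 0.006
```

```bash
python3 -c "
from h import *
need(W(47,66,.125))"
```

```text
t 7.37 pos [0.5886 0.0945 0.2584] fix [ 3.2 52.5] tilt z [-0.005  0.002 -1.   ] q [-0.22  0.35 -0.04  1.54  0.01  1.25  1.56] F [-0.04  0.16  0.21] w 0.01
delta tool cm [-4.48  1.17 13.32] turn 1.7
```

>>> arm_command:
  deltas:
    - {"xyz": [-2,0.5,1],"turn": 1.7,"jaw": 255}
    - {"xyz": [-4,1.1,3],"turn": 1.7,"jaw": 255}
    - {"xyz": [-4.4,1.1,6],"turn": 1.7,"jaw": 255}
    - {"xyz": [-4.4,1.1,9],"turn": 1.7,"jaw": 255}
    - {"xyz": [-4.4,1.1,11],"turn": 1.7,"jaw": 255}

```text
clock: 7.78
position: [0.6274, 0.1165, 0.1448]
ee_rot: [0.339, -3.115, -0.004]
force: [-1.1, 0.2, -0.0]
width: 0.006
```

```bash
python3 -c "
from h import *
need(W(47,66,.083))"
```

```text
t 7.78 pos [0.6274 0.1165 0.1448] fix [45.7 65.7] tilt z [-0.008  0.002 -1.   ] q [-0.24  0.5  -0.04  1.59  0.02  1.05  1.51] F [-1.13  0.18 -0.04] w 0.01
delta tool cm [-0.17  0.01  6.18] turn -0.04
```

>>> arm_command:
  deltas:
    - {"xyz": [-0.1,0,1.2],"turn": 0,"jaw": 255}
    - {"xyz": [-0.1,0,2.4],"turn": 0,"jaw": 255}
    - {"xyz": [-0.1,0,3.1],"turn": 0,"jaw": 255}
    - {"xyz": [-0.1,0,3.7],"turn": 0,"jaw": 255}
    - {"xyz": [-0.1,0,4.3],"turn": 0,"jaw": 255}

```text
clock: 8.2
position: [0.6286, 0.1171, 0.102]
ee_rot: [0.339, -3.117, -0.005]
force: [-0.6, 0.9, 0.7]
width: 0.006
```

```bash
python3 -c "
from h import *
need(W(47,66,.083))"
```

```text
t 8.2 pos [0.6286 0.1171 0.102 ] fix [47.1 66. ] tilt z [-0.007  0.002 -1.   ] q [-0.24  0.55 -0.04  1.63  0.02  0.97  1.5 ] F [-0.58  0.95  0.69] w 0.01
delta tool cm [-0.   -0.01  1.9 ] turn -0.04
```

>>> arm_command:
  deltas:
    - {"xyz": [0,0,0.5],"turn": 0,"jaw": 255}
    - {"xyz": [0,0,1.0],"turn": 0,"jaw": 255}
    - {"xyz": [0,0,1.5],"turn": 0,"jaw": 255}
    - {"xyz": [0,0,1.9],"turn": 0,"jaw": 255}
    - {"xyz": [0,0,1.9],"turn": 0,"jaw": 255}

```text
clock: 8.62
position: [0.628, 0.117, 0.0822]
ee_rot: [0.339, -3.116, -0.004]
force: [0.4, 0.0, -0.5]
width: 0.003
```

```bash
cat > gate.py <<'E'
from h import *
def gate(n):
    from cell import get_image
    Rm,o,th=pickle.load(open('fix.pkl','rb'))
    for c in ('top','side'):
        g=get_image(c);pickle.dump(g,open(f'{c}{n}.pkl','wb'))
        crop(g,240,130,160,140,4,f'pics/{c}{n}.png')
        P=cloud(g);F=np.concatenate([(P[...,:2]-o)@Rm,P[...,2:]],-1)*1000
        for nm,x0,y0 in (('padL',45,65),('padR',45,-68),('tr+',0,60),('tr-',0,-60)):
            m=(abs(F[...,0]-x0)<14)&(abs(F[...,1]-y0)<18)&(F[...,2]>60)&(F[...,2]<150);q=F[m]
            if len(q)>5:print(c,nm,len(q),np.round(np.median(q,0),1))
E
python3 -c "
from gate import *
need(W(47,66,.083));gate(5)"
```

```text
t 8.62 pos [0.628  0.117  0.0822] fix [46.5 66. ] tilt z [-0.008  0.002 -1.   ] q [-0.24  0.57 -0.04  1.65  0.02  0.93  1.5 ] F [ 0.4   0.01 -0.53] w 0.0
delta tool cm [-0.05  0.   -0.08] turn -0.05
top padR 94 [ 45.4 -63.6 139.5]
top tr- 123 [ -0.5 -60.1 111.4]
side tr+ 69 [-0.1 60.2 80.2]
side tr- 60 [ -2.1 -60.4 111.4]
```

View pics/side5.png

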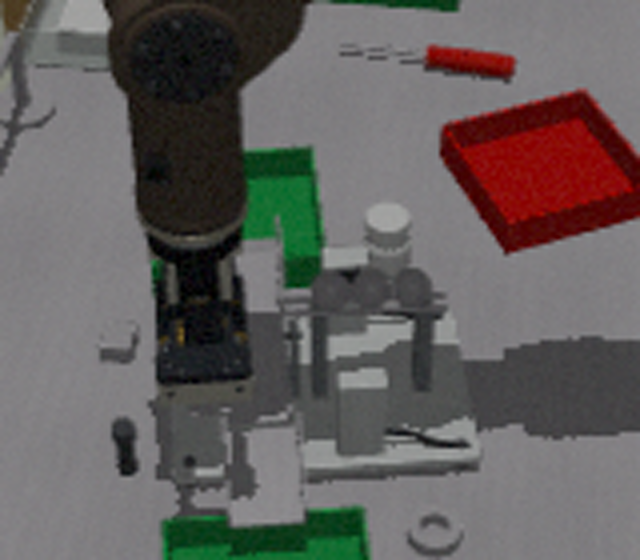

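The gate flipped: the right pad is now at z≈0.139 and the left trough at 0.080. The side view shows the trough around (265,360) sloping to the left chute. Next I lift and go behind the balls.

>>> arm_command:
  deltas:
    - {"xyz": [0,0,-1],"turn": 0,"jaw": 255}
    - {"xyz": [0,0,-3.5],"turn": 0,"jaw": 255}
    - {"xyz": [0,0,-7],"turn": 0,"jaw": 255}
    - {"xyz": [0,0,-10.5],"turn": 0,"jaw": 255}
    - {"xyz": [0,0,-13.5],"turn": 0,"jaw": 255}

```text
clock: 9.13
position: [0.6298, 0.1169, 0.2217]
ee_rot: [0.339, -3.119, -0.005]
force: [1.5, 0.8, 0.6]
width: 0.005
```

>>> arm_command:
  deltas:
    - {"xyz": [2,-0.6,-1],"turn": 0,"jaw": 255}
    - {"xyz": [5.5,-1.6,-1.5],"turn": 0,"jaw": 255}
    - {"xyz": [9,-2.7,-2],"turn": 0,"jaw": 255}
    - {"xyz": [12.5,-3.7,-2],"turn": 0,"jaw": 255}
    - {"xyz": [16,-4.7,-2],"turn": 0,"jaw": 255}

```text
clock: 9.55
position: [0.4827, 0.0358, 0.2435]
ee_rot: [0.339, -3.121, -0.005]
force: [0.1, -1.2, 0.7]
width: 0.002
```

```bash
python3 -c "
from h import *
need(W(-178,0,.24))"
```

```text
t 9.55 pos [0.4827 0.0358 0.2435] fix [-113.    18.1] tilt z [-0.003  0.003 -1.   ] q [-0.15  0.17 -0.03  1.83  0.    1.15  1.6 ] F [ 0.08 -1.15  0.7 ] w 0.0
delta tool cm [ 6.5  -1.82  0.36] turn -0.05
```

>>> arm_command:
  deltas:
    - {"xyz": [2.5,-0.7,0],"turn": 0,"jaw": 255}
    - {"xyz": [5,-1.4,0],"turn": 0,"jaw": 255}
    - {"xyz": [6.6,-1.8,0],"turn": 0,"jaw": 255}
    - {"xyz": [6.6,-1.8,0],"turn": 0,"jaw": 255}
    - {"xyz": [6.6,-1.8,0],"turn": 0,"jaw": 255}

```text
clock: 9.97
position: [0.4222, 0.0039, 0.2449]
ee_rot: [-0.338, 3.123, 0.005]
force: [0.7, -1.2, 0.4]
width: 0.005
```

```bash
python3 -c "
from gate import *
need(W(-178,0,.106));gate(6)"
```

```text
t 9.97 pos [0.4222 0.0039 0.2449] fix [-178.9   -0. ] tilt z [-0.     0.003 -1.   ] q [-0.11  0.06 -0.02  1.95 -0.    1.13  1.65] F [ 0.7  -1.2   0.35] w 0.0
delta tool cm [-0.08 -0.04 13.89] turn -0.1
top padL 81 [ 44.4  70.1 104.5]
top padR 96 [ 45.  -63.3 139.5]
top tr+ 64 [ 4.2 68.2 79.3]
top tr- 116 [  1.1 -60.  111.1]
side padL 49 [ 43.2  72.7 104. ]
side padR 47 [ 43.1 -62.2 137.9]
side tr+ 75 [-0.2 60.3 80.1]
side tr- 68 [  0.3 -58.4 110.5]
```

View pics/side6.png

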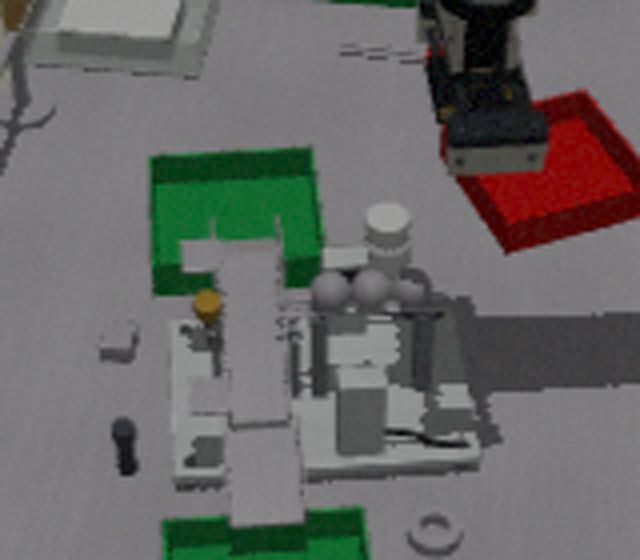

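>>> arm_command:
  deltas:
    - {"xyz": [0,0,3],"turn": 0,"jaw": 255}
    - {"xyz": [0,0,6.5],"turn": 0,"jaw": 255}
    - {"xyz": [0,0,10],"turn": 0,"jaw": 255}
    - {"xyz": [0,0,12.5],"turn": 0,"jaw": 255}
    - {"xyz": [0,0,13.8],"turn": 0,"jaw": 255}

```text
clock: 10.48
position: [0.4221, 0.0056, 0.1035]
ee_rot: [0.341, -3.119, -0.006]
force: [-0.6, -0.4, -0.1]
width: 0.007
```

>>> arm_command:
  deltas:
    - {"xyz": [0,0,0],"turn": 0,"jaw": 255}

```text
clock: 10.57
position: [0.4211, 0.006, 0.1011]
ee_rot: [0.342, -3.114, -0.006]
force: [-0.4, -0.2, 0.1]
width: 0.005
```

```bash
python3 -c "
from gate import *
need(W(-178,0,.106));gate(7)"
```

```text
t 10.57 pos [0.4211 0.006  0.1011] fix [-179.5    2.2] tilt z [-0.009  0.003 -1.   ] q [-0.11  0.23 -0.03  2.15  0.    0.76  1.65] F [-0.36 -0.16  0.07] w 0.01
delta tool cm [-0.15 -0.22 -0.5 ] turn 0.08
top padL 85 [ 45.7  70.6 104.7]
top padR 97 [ 44.8 -63.7 139.5]
top tr+ 120 [ 0.1 59.7 80.2]
top tr- 117 [ -0.2 -60.6 111.3]
side padL 49 [ 43.2  71.1 103.4]
side padR 48 [ 43.  -61.8 137.6]
side tr+ 76 [ 1.  61.8 80.4]
side tr- 66 [ 1.000e-01 -6.090e+01  1.108e+02]
```

View pics/side7.png

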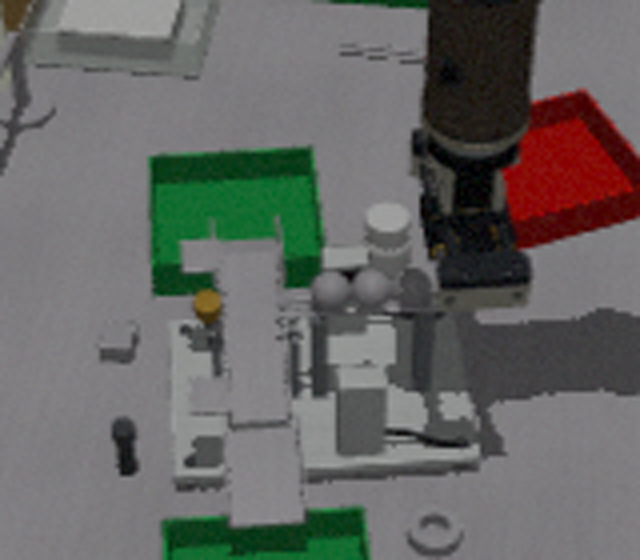

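```bash
python3 -c "
from h import *
P=cloud(pickle.load(open('side7.pkl','rb')))
for v in range(196,210): print(v,[tuple(int(x) for x in P[v,u]*1000) for u in range(352,372,5)])
P=cloud(pickle.load(open('side4.pkl','rb')))
print('side4 blocks')
for v in range(146,164,2): print(v,[tuple(int(x) for x in P[v,u]*1000) for u in (329,331,333,384,387)])
"
```

```text
196 [(433, 90, 241), (418, 88, 240), (402, 85, 239), (386, 83, 240)]
197 [(433, 92, 238), (417, 91, 239), (402, 89, 239), (386, 84, 237)]
198 [(433, 98, 240), (417, 94, 237), (401, 95, 241), (386, 95, 243)]
199 [(432, 102, 239), (417, 104, 243), (401, 100, 241), (386, 94, 237)]
200 [(432, 104, 237), (416, 103, 238), (401, 98, 235), (385, 97, 236)]
201 [(432, 105, 234), (416, 100, 231), (401, 98, 230), (385, 98, 232)]
202 [(431, 107, 232), (416, 104, 230), (400, 99, 227), (384, 93, 223)]
203 [(431, 104, 224), (416, 99, 220), (400, 86, 210), (384, 88, 214)]
204 [(431, 100, 215), (415, 95, 212), (400, 89, 209), (384, 85, 206)]
205 [(431, 98, 209), (415, 94, 207), (399, 92, 207), (383, 89, 206)]
206 [(431, 95, 201), (415, 94, 203), (399, 89, 199), (383, 87, 199)]
207 [(434, -77, 22), (415, 94, 198), (396, -105, 0), (377, -108, -1)]
208 [(434, -73, 20), (415, -103, -7), (396, -101, -2), (377, -98, 2)]
209 [(433, -67, 21), (414, -91, 0), (395, -95, -2), (376, -98, -2)]
side4 blocks
146 [(513, 50, 400), (507, 49, 399), (502, 46, 397), (351, 28, 399), (342, 25, 397)]
148 [(513, 56, 396), (506, 60, 400), (501, 55, 397), (350, 29, 391), (341, 27, 391)]
150 [(512, 62, 394), (506, 60, 393), (500, 62, 395), (349, 16, 375), (341, 28, 384)]
152 [(512, 63, 387), (505, 65, 389), (544, -429, 1), (348, 21, 370), (340, 29, 378)]
154 [(511, 65, 381), (506, 62, 380), (500, 53, 372), (348, 23, 364), (339, 27, 369)]
156 [(558, -402, -1), (506, 61, 371), (541, -406, -2), (347, 27, 360), (308, -390, 33)]
158 [(557, -388, -1), (506, 59, 362), (539, -389, 0), (319, -409, 6), (307, -393, 20)]
160 [(555, -375, -1), (505, 61, 356), (538, -378, -2), (318, -401, 1), (306, -394, 8)]
162 [(554, -363, -2), (545, -362, -1), (536, -362, 0), (317, -390, 0), (305, -391, 0)]
```

>>> arm_command:
  deltas:
    - {"xyz": [0,-0.1,-0.3],"turn": 0,"jaw": 255}
    - {"xyz": [-0.4,-0.2,-0.5],"turn": 0,"jaw": 255}
    - {"xyz": [-0.8,-0.2,-0.5],"turn": 0,"jaw": 255}
    - {"xyz": [-1.2,-0.2,-0.5],"turn": 0,"jaw": 255}
    - {"xyz": [-1.5,-0.2,-0.5],"turn": 0,"jaw": 255}

```text
clock: 11.08
position: [0.4386, 0.0076, 0.1087]
ee_rot: [0.343, -3.119, -0.006]
force: [-1.1, -0.2, 0.6]
width: 0.003
```

```bash
python3 -c "
from h import *
need(W(-40.5,0,.108))"
```

```text
t 11.08 pos [0.4386 0.0076 0.1087] fix [-162.1    0. ] tilt z [-0.005  0.003 -1.   ] q [-0.11  0.25 -0.02  2.11  0.    0.79  1.65] F [-1.09 -0.23  0.65] w 0.0
delta tool cm [-12.16  -0.02   0.02] turn 0.08
```

>>> arm_command:
  deltas:
    - {"xyz": [-0.3,0,0.2],"turn": 0,"jaw": 255}
    - {"xyz": [-0.7,0,0.2],"turn": 0,"jaw": 255}
    - {"xyz": [-1.1,0,0.2],"turn": 0,"jaw": 255}
    - {"xyz": [-1.5,0,0.2],"turn": 0,"jaw": 255}
    - {"xyz": [-1.9,0,0.2],"turn": 0,"jaw": 255}

```text
clock: 11.5
position: [0.4574, 0.0118, 0.1065]
ee_rot: [0.343, -3.118, -0.006]
force: [-1.7, 0.1, 1.6]
width: 0.007
```

```bash
python3 -c "
from gate import *
need(W(-40.5,0,.108));gate(8)"
```

```text
t 11.5 pos [0.4574 0.0118 0.1065] fix [-1.428e+02  1.000e-01] tilt z [-0.005  0.003 -1.   ] q [-0.12  0.28 -0.02  2.07  0.    0.8   1.64] F [-1.7   0.08  1.55] w 0.01
delta tool cm [-10.23  -0.02  -0.19] turn 0.08
top padL 82 [ 45.1  70.4 104.5]
top padR 95 [ 44.9 -64.1 138.9]
top tr+ 67 [ 2.  67.4 79.8]
top tr- 65 [  7.4 -58.5 111.4]
side padL 47 [ 43.4  72.7 104.4]
side padR 47 [ 43.1 -60.9 137.6]
side tr+ 80 [ 0.4 60.7 80.2]
side tr- 68 [ -1.  -59.1 110.5]
```

View pics/side8.png

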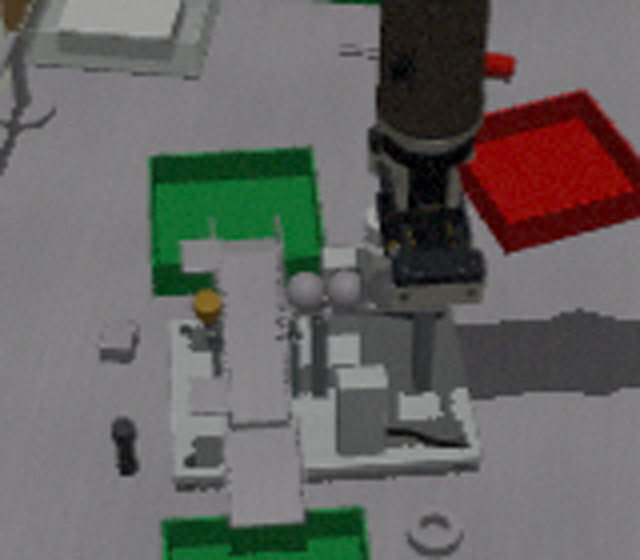

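The balls are moving with the finger: in the side crop, the front ball went from (332,290) to (307,292). I'll continue the push.

>>> arm_command:
  deltas:
    - {"xyz": [-0.4,0,0],"turn": 0,"jaw": 255}
    - {"xyz": [-0.8,0,0],"turn": 0,"jaw": 255}
    - {"xyz": [-1.2,0,0],"turn": 0,"jaw": 255}
    - {"xyz": [-1.6,0,-0.05],"turn": 0,"jaw": 255}
    - {"xyz": [-2.0,0,-0.05],"turn": 0,"jaw": 255}

```text
clock: 12.02
position: [0.4782, 0.0164, 0.1072]
ee_rot: [0.343, -3.12, -0.006]
force: [-0.8, -0.4, 1.0]
width: 0.004
```

>>> arm_command:
  deltas:
    - {"xyz": [-0.3,0,0],"turn": 0,"jaw": 255}
    - {"xyz": [-0.6,0,0],"turn": 0,"jaw": 255}
    - {"xyz": [-0.9,0,0],"turn": 0,"jaw": 255}
    - {"xyz": [-1.2,0,-0.05],"turn": 0,"jaw": 255}
    - {"xyz": [-1.2,0,-0.05],"turn": 0,"jaw": 255}

```text
clock: 12.43
position: [0.4908, 0.0192, 0.1078]
ee_rot: [0.343, -3.121, -0.006]
force: [0.8, -0.4, 0.5]
width: 0.005
```

```bash
python3 -c "
from gate import *
need(W(-40.5,0,.108));gate(9)"
```

```text
t 12.43 pos [0.4908 0.0192 0.1078] fix [-108.6    0.2] tilt z [-0.003  0.004 -1.   ] q [-0.13  0.32 -0.02  2.    0.    0.82  1.64] F [ 0.81 -0.42  0.49] w 0.0
delta tool cm [-6.81 -0.03 -0.03] turn 0.1
top padL 85 [ 44.5  70.8 105. ]
top padR 62 [ 50.5 -63.5 138.7]
top tr+ 37 [-0.4 71.8 78.2]
side padL 51 [ 43.2  72.8 103.5]
side padR 48 [ 43.  -61.9 136.2]
side tr+ 84 [ 2.3 58.8 81. ]
side tr- 68 [ -0.9 -58.9 110.4]
```

View pics/side9.png

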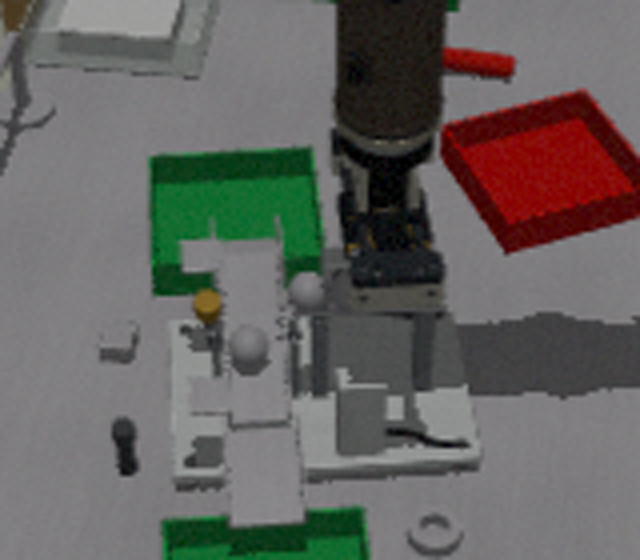

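The first ball is in the gate at (248,347), rolling left. The second is at (306,290).

>>> arm_command:
  deltas:
    - {"xyz": [0,0,0],"turn": 0,"jaw": 255}
    - {"xyz": [0,0,0],"turn": 0,"jaw": 255}
    - {"xyz": [0,0,0],"turn": 0,"jaw": 255}
    - {"xyz": [0,0,0],"turn": 0,"jaw": 255}
    - {"xyz": [0,0,0],"turn": 0,"jaw": 255}

```text
clock: 12.95
position: [0.4901, 0.019, 0.1077]
ee_rot: [0.343, -3.12, -0.006]
force: [-0.3, 0.0, 0.2]
width: 0.006
```

>>> arm_command:
  deltas:
    - {"xyz": [-0.4,0,0],"turn": 0,"jaw": 255}
    - {"xyz": [-0.8,0,0],"turn": 0,"jaw": 255}
    - {"xyz": [-1.2,0,0],"turn": 0,"jaw": 255}
    - {"xyz": [-1.6,0,-0.05],"turn": 0,"jaw": 255}
    - {"xyz": [-2.0,0,-0.05],"turn": 0,"jaw": 255}

```text
clock: 13.37
position: [0.5102, 0.0236, 0.1082]
ee_rot: [0.343, -3.12, -0.006]
force: [-0.4, 0.1, -0.4]
width: 0.001
```

>>> arm_command:
  deltas:
    - {"xyz": [-0.3,0,0],"turn": 0,"jaw": 255}
    - {"xyz": [-0.6,0,0],"turn": 0,"jaw": 255}
    - {"xyz": [-0.9,0,0],"turn": 0,"jaw": 255}
    - {"xyz": [-1.2,0,0],"turn": 0,"jaw": 255}
    - {"xyz": [-1.5,0,0],"turn": 0,"jaw": 255}

```text
clock: 13.78
position: [0.5252, 0.0269, 0.1082]
ee_rot: [0.343, -3.12, -0.006]
force: [-0.2, -0.0, 0.1]
width: 0.004
```

```bash
python3 -c "
from gate import *
need(W(-40.5,0,.108));gate(10)"
```

```text
t 13.78 pos [0.5252 0.0269 0.1082] fix [-73.4   0.2] tilt z [-0.003  0.004 -1.   ] q [-0.14  0.37 -0.02  1.92  0.    0.85  1.64] F [-0.21 -0.02  0.09] w 0.0
delta tool cm [-3.29 -0.02  0.01] turn 0.09
top padL 58 [ 44.8  73.9 105. ]
top tr+ 21 [ 6.1 70.9 77.2]
side padL 45 [ 43.   70.3 104.2]
side padR 48 [ 44.3 -62.2 138. ]
side tr+ 81 [ 0.9 61.6 80.1]
side tr- 67 [  0.2 -60.1 110.3]
```

View pics/side10.png

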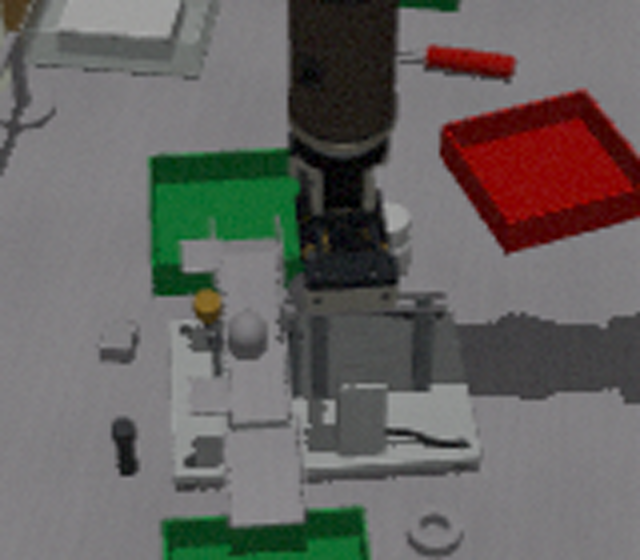

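The second ball is in the gate at (248,335). I'll let it run, then push the third.

>>> arm_command:
  deltas:
    - {"xyz": [0,0,0],"turn": 0,"jaw": 255}
    - {"xyz": [0,0,0],"turn": 0,"jaw": 255}
    - {"xyz": [0,0,0],"turn": 0,"jaw": 255}
    - {"xyz": [0,0,0],"turn": 0,"jaw": 255}
    - {"xyz": [0,0,0],"turn": 0,"jaw": 255}

```text
clock: 14.3
position: [0.5254, 0.0269, 0.1082]
ee_rot: [0.343, -3.121, -0.006]
force: [0.6, -0.3, -0.5]
width: 0.006
```

>>> arm_command:
  deltas:
    - {"xyz": [-0.4,0,0],"turn": 0,"jaw": 255}
    - {"xyz": [-0.8,0,0],"turn": 0,"jaw": 255}
    - {"xyz": [-1.2,0,0],"turn": 0,"jaw": 255}
    - {"xyz": [-1.6,0,0],"turn": 0,"jaw": 255}
    - {"xyz": [-2.0,0,0],"turn": 0,"jaw": 255}

```text
clock: 14.72
position: [0.5455, 0.0314, 0.1082]
ee_rot: [0.343, -3.121, -0.006]
force: [-0.9, -0.5, 0.3]
width: 0.005
```

>>> arm_command:
  deltas:
    - {"xyz": [-0.3,0,0],"turn": 0,"jaw": 255}
    - {"xyz": [-0.6,0,0],"turn": 0,"jaw": 255}
    - {"xyz": [-0.9,0,0],"turn": 0,"jaw": 255}
    - {"xyz": [-1.2,0,0],"turn": 0,"jaw": 255}
    - {"xyz": [-1.3,0,0],"turn": 0,"jaw": 255}

```text
clock: 15.13
position: [0.5587, 0.0344, 0.1082]
ee_rot: [0.343, -3.121, -0.006]
force: [0.5, -0.3, -0.2]
width: 0.001
```

```bash
python3 -c "
from gate import *
need(W(-40.5,0,.108));gate(11)"
```

```text
t 15.13 pos [0.5587 0.0344 0.1082] fix [-39.    0.3] tilt z [-0.002  0.004 -1.   ] q [-0.14  0.42 -0.01  1.84  0.    0.88  1.63] F [ 0.53 -0.26 -0.15] w 0.0
delta tool cm [ 0.15 -0.03  0.02] turn 0.1
top padL 49 [ 45.6  73.6 103. ]
top tr+ 8 [ 1.7 67.9 77.5]
side padL 50 [ 43.3  71.8 104.3]
side padR 47 [ 42.9 -63.3 137.5]
side tr+ 76 [-0.3 60.8 80.3]
side tr- 51 [  3.8 -57.2 110.4]
```

View pics/side11.png

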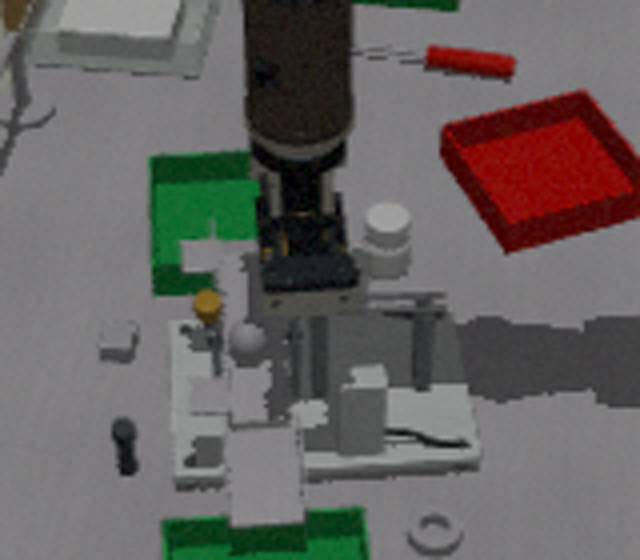

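The third ball is rolling in the gate at (247,342). I'll back off along the track, lift and move clear, then check.

>>> arm_command:
  deltas:
    - {"xyz": [0.5,0,0],"turn": 0,"jaw": 255}
    - {"xyz": [1,0,-0.5],"turn": 0,"jaw": 255}
    - {"xyz": [2,0,-2],"turn": 0,"jaw": 255}
    - {"xyz": [3,0,-5],"turn": 0,"jaw": 255}
    - {"xyz": [5,0,-8],"turn": 0,"jaw": 255}

```text
clock: 15.65
position: [0.509, 0.0232, 0.1886]
ee_rot: [0.344, -3.119, -0.006]
force: [1.5, -0.3, 1.0]
width: 0.004
```

>>> arm_command:
  deltas:
    - {"xyz": [2,0,-2],"turn": 0,"jaw": 255}
    - {"xyz": [5,0,-4],"turn": 0,"jaw": 255}
    - {"xyz": [7,0,-6],"turn": 0,"jaw": 255}
    - {"xyz": [8,0,-8],"turn": 0,"jaw": 255}
    - {"xyz": [8,0,-9],"turn": 0,"jaw": 255}

```text
clock: 16.07
position: [0.4295, 0.0047, 0.2816]
ee_rot: [0.343, -3.122, -0.006]
force: [1.2, 0.1, -0.1]
width: 0.006
```

>>> arm_command:
  deltas:
    - {"xyz": [0,0,0],"turn": 0,"jaw": 255}
    - {"xyz": [0,0,0],"turn": 0,"jaw": 255}
    - {"xyz": [0,0,0],"turn": 0,"jaw": 255}

```text
clock: 16.32
position: [0.4295, 0.0048, 0.2807]
ee_rot: [0.343, -3.121, -0.006]
force: [-0.4, -0.2, 0.5]
width: 0.006
```

```bash
python3 -c "
from gate import *
need(W(-100,0,.25));gate(12)
for c in ('side','top'):
  g=pickle.load(open(c+'12.pkl','rb'));crop(g,180,120,210,200,3,f'pics/{c}12b.png')
"
```

```text
t 16.32 pos [0.4295 0.0048 0.2807] fix [-171.6   -0.7] tilt z [-0.002  0.004 -1.   ] q [-0.12  0.05 -0.01  1.88 -0.    1.22  1.66] F [-0.39 -0.24  0.47] w 0.01
delta tool cm [-7.16  0.05  3.07] turn 0.08
top padL 82 [ 44.6  70.4 104.2]
top padR 94 [ 44.8 -63.9 139.1]
top tr+ 25 [ 2.6 74.3 76.2]
side padL 51 [ 43.2  73.6 103.6]
side padR 47 [ 45.6 -60.6 137.6]
side tr+ 81 [-0.2 59.9 80.9]
side tr- 65 [ -1.6 -60.  110.2]
```

View pics/side12b.png

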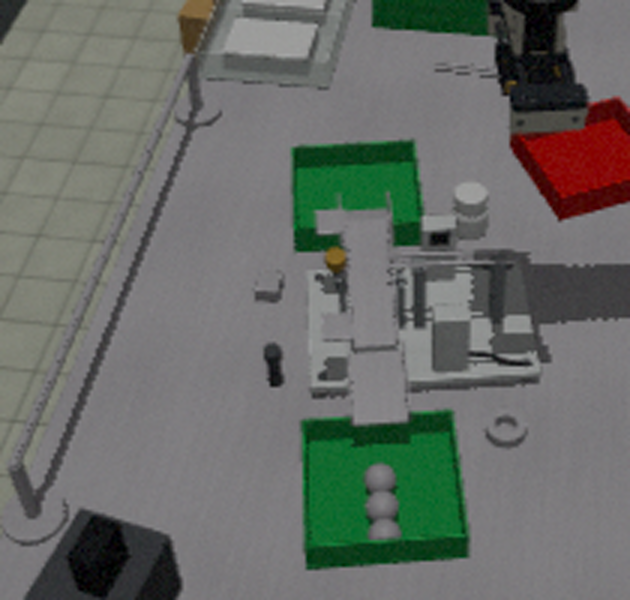

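View pics/top12b.png

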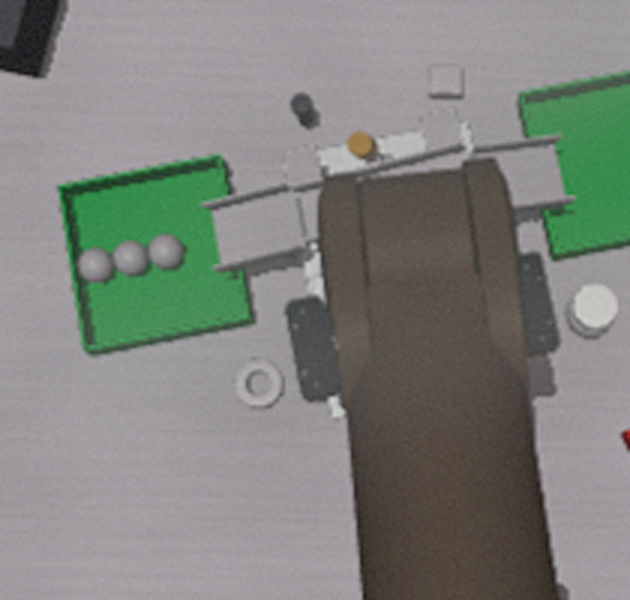

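All three balls are in the left tray, at top-crop pixels (96,265), (131,257) and (166,251). The track is empty, the gate leans left, and the nearby bystanders are within about 1 px of their first positions. I'll let things settle briefly and hand in.

>>> arm_command:
  deltas:
    - {"xyz": [0,0,0],"turn": 0,"jaw": 255}
    - {"xyz": [0,0,0],"turn": 0,"jaw": 255}
    - {"xyz": [0,0,0],"turn": 0,"jaw": 255}
    - {"xyz": [0,0,0],"turn": 0,"jaw": 255}
    - {"xyz": [0,0,0],"turn": 0,"jaw": 255}

```text
clock: 16.83
position: [0.4293, 0.0048, 0.2802]
ee_rot: [0.343, -3.12, -0.006]
force: [0.1, 0.6, -0.1]
width: 0.006
```

```bash
python3 -c "
from gate import *
gate(13)
a=pickle.load(open('top12.pkl','rb'))['frame'].astype(int);b=pickle.load(open('top13.pkl','rb'))['frame'].astype(int)
print('tray diff',abs(a-b)[170:245,195:265].max(2).mean(), (abs(a-b)[170:245,195:265].max(2)>60).sum())
from cell import sign_off
print(sign_off())
"
```

```text
top padL 84 [ 45.5  69.9 104.4]
top padR 98 [ 44.5 -63.9 139. ]
top tr+ 24 [ 2.2 74.2 76.2]
side padL 48 [ 43.1  72.1 104.4]
side padR 48 [ 44.2 -61.  137.4]
side tr+ 77 [-0.3 60.9 81.1]
side tr- 65 [  0.3 -58.4 110.6]
tray diff 3.457904761904762 0
the job is handed in; nothing more can be done
None
```

The job is done and handed in at about 17 s. I pressed the raised left pad so the gate rocked over to the left chute. I then pushed the three balls at mid-height along the track, and all of them ran into the left tray.

- **First press missed:** my first press did nothing, because the real fingertip was about 29 mm above the reported TCP. I measured that offset in the side view, used it for the rest of the job, and the second press flipped the gate.
- **Gate:** in the last pictures the left pad is at z≈0.104 and the right pad at z≈0.139, so it leans fully left.
- **Balls:** all three lie at rest in the left tray; two pictures about half a second apart showed no change there. The track is empty.
- **Bystanders:** the ring gauge, jar, plug gauge and gauge block are within about 1 px of where they started. I did not measure the screwdriver or the cup again; I saw nothing disturb them.
- **Robot:** it stands clear of everything. The force readings stayed below about 3 N.

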